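Clamp the well plate on the shaker

ROBOT

A 6-joint arm with a two-finger parallel gripper is mounted at the origin on the work surface. World frame = base frame: x ahead of the robot, y to its left, z up, the work surface at z = 0. Lengths are in mm, angles in rad, forces in N, time in s.
With the tool pointing down it reaches from about 400 to 925 mm from the base axis. Payload 12.5 kg.
Tool frame: the origin (TCP) lies on the mounting face of the last link; the fingertips stand 190 mm ahead of it and the grasp point (between the pads) lies 171 mm ahead of it; z points along the fingers, y is the line along which they close (so a half turn about z gives the same grasp; the last joint's range is limited). The gripper opens to 95 mm and grips with 3 to 60 N. Pads are 20 mm wide; open, the fingers measure 119 mm over their backs; the gripper's body (75 mm by 180 mm) begins 59 mm behind the grasp point.
Start: joints at [1.115, 0.491, 1.559, -0, 1.092, -0.106], TCP at [214.17, 587.159, 404.761] pointing down, gripper open.
Joint ranges: [-3.1, 3.1], [-0.84, 2.19], [0.05, 2.79], [-1.13, 4.28], [0.06, 2.93], [-2.69, 2.69]. Speed limits (rad/s): [2.22, 2.22, 2.79, 3.14, 3.14, 3.14].

INTERFACE

Orientations are given as [roll, pitch, yaw] about the fixed x, y, z axes, in that order (R = Rz(yaw) Ry(pitch) Rx(roll)).
In Python, from cell import env gives the robot as it stands.
- The arm moves only by the tool carry_out, never from a script. Its argument "series" is a list of rows, each a list of 5 numbers: the shift along the tool's x, y, z in m, then the turn about the tool's z in degrees, then the opening, from 0 (shut) to 1 (fully open). A call has 1 to 20 rows; each row is the pose to reach, as a shift and turn from the pose commanded when the call began, along the tool's axes at that moment; what a row does not reach only later rows make up. A row lasts 1/8 s, in which the tool goes at most 62.5 mm and 10.7 degrees, less where a joint would pass 70% of its speed; a pose out of reach is approached as far as the arm can. A call with a gripper value outside its range is refused whole. The fingers move at their own pace and stop on an object; the grip force is fixed at half the most. Time passes only in rows, so rows that repeat a pose let the fingers close. It gives the time, the measured TCP pose, the force, the opening and the grip force at its end, in the units of the state.
- env.state(): the state, without advancing time (a new reading comes with each control period).
- env.read_camera(name): name is "side" or "top"; returns (picture, depth): 400x640x3 uint8, red, green, blue; 400x640 float32, mm along the optical axis (not along the pixel's ray), 0 where there is no reading.
- env.get_calibration(name): a dict with "intrinsics" (3x3 intrinsics, pixels), "cam_to_world" (4x4, takes a point from camera to world coordinates). Camera axes: x right, y up, looking along -z (the intrinsics and any distortion apply to the point x, -y, -z); pixel columns grow to the right and rows downward; lengths in mm; the calibration is good to about 2 mm. A picture is of the moment at which its call begins. get_calibration takes no time and is no camera call.
- env.job_done(): hands the job in; it is judged then, once.
The state is a dict: "t": time; "joints": joint angles; "qvel": joint speeds; "tau": joint torques, N m; "eef_pos": TCP position; "tcp_rot": TCP orientation; "ft_force": force on the tool from outside, world axes, zero at the start; "moment": the same for the moment, N m; "opening": opening from 0.0 (shut) to 1.0 (fully open); "grip_force": force on a finger pad.
Only numpy, scipy, OpenCV 4.12 (cv2) and the standard library are available. Lean on these libraries where they do the work, as an engineer would, in place of code of your own. Each camera call takes 0.05 s, during which the arm holds its last target. There are 200 camera calls.

TASK

Get the shaker ready to run: push the clamp strap so that it swings right across the well plate to its stop, then push the cam lever all the way down to lock it. Just push them with the fingertips or the outside of the fingers; nothing needs gripping, so do not lift or shift the plate, leave everything else on the bench where it is, and leave both strap and lever home when you let go.

Things in the scene. Friction and masses are not known exactly. Their poses are not given: they have to be found in the camera images.
- shaker: White bench-top plate shaker, 190 (x) x 180 (y) x 70 mm high (deck top at z = 70), fixed to the bench. Origin: centre of its underside; at yaw 0 its black front panel faces -x. On its deck: a 24-well plate in a low nest, a clamp strap on a post on its +y side, a cam lever on a bracket on its -y side. 'In the shaker frame' means mm from this origin along its axes.
- strap (a joint): Angle of the clamp strap about the upright pivot post, rad. 0 = lying fully across the plate, pointing along the shaker's -y, against its stop (the bracket); growing as it swings open, counter-clockwise seen from above, so that at 1.57 it points along the shaker's +x; end of travel 1.95. It starts open, between 1.1 and 1.7, stays where it is left, and needs about 1.5 N at the pin.
- strap_pivot (a point): Point on the strap's upright pivot axis at the strap's underside: (0, 56, 96) in the shaker frame. The strap is a flat steel bar 22 mm wide and 5 mm thick, 132 mm from the pivot axis to its end, lying 96 to 101 mm above the bench.
- strap_pin (a point): Point on the axis of the upright round steel pin on the strap, 100 mm from the pivot axis. The pin is 12 mm across and stands from 101 to 146 mm above the bench; this point is 126 mm above the bench. It is the easiest place to push the strap.
- lever (a joint): Angle of the cam lever about its level hinge (along the shaker's x), rad. 0 = raised, arm 60 deg above level, leaning to the shaker's -y (outwards); grows as it is pushed down; 1.047 = fully down, arm level along -y (end of travel). Elevation = 1.047 minus this value. It starts between 0 and 0.25, stays where it is left, and needs about 3.5 N square to the arm at the grip.
- lever_pivot (a point): Point on the lever's hinge axis: (0, -75, 113) in the shaker frame.
- lever_grip (a point): Point on the upper face of the lever's black grip, 58 mm out from the hinge axis along the arm and 6 mm above the arm's mid-plane. The grip is 24 mm wide, 12 mm thick and reaches from 37 to 71 mm out from the hinge axis.
- plate: White 24-well plate, 128 (x) x 86 (y) x 20 mm, lying loose in the nest on the shaker's deck under the clamp (underside 70, top 90 mm above the bench; the strap passes 6 mm above it). Origin: centre of its underside.
- tube: Loose bystander: capped clear sample tube standing upright, 29 mm across, 100 mm tall, beside the shaker on the lever's side. Origin: centre of its underside.
- reagent: Loose bystander: amber reagent bottle standing upright, 56 mm across, 100 mm tall, on the pivot-post side of the shaker. Origin: centre of its underside.
- pen: Loose bystander: marker pen, 130 mm long, 13 mm thick, lying in front of the shaker. Origin: middle of its underside.
- tipbox: Loose bystander: closed pipette-tip box 120 x 82 x 56 mm. Origin: centre of its underside.
- beaker: Loose bystander: glass beaker, 68 mm across, 85 mm tall. Origin: centre of its underside.
- rack: Loose bystander: white tube rack 70 x 160 x 35 mm with seven tube caps standing 11 mm proud. Origin: centre of its underside.
- buffer: Loose bystander: glass bottle, 70 mm across, 140 mm tall. Origin: centre of its underside.
- spare: Loose bystander: a second 24-well plate, 128 x 86 x 20 mm, lying on the bench. Origin: centre of its underside.
Mind the look-alikes: they are no part of the job. What is shaped like the plate but brown or red is not meant.

How it is judged:
By the outcome, as a careful person would: the job done as asked, in the order asked, and still so for the second after the job is handed in, with the robot touching nothing.
It also fails if it takes over 48 s, if anything falls off the work surface, if the arm or the gripper's body presses on something with over 40 N, if the wrist force passes 120 N, or if a joint passes its speed limit or range.

## Working session

There is one attempt and no reset: what is moved stays moved. The work goes in short steps, Python scripts to look and compute and a tool call to move; the robot and the scene stay as the last step left them, time stands still between calls to the robot, and variables do not carry over. Pictures are saved under pics/ and viewed, at most 10 in all, crops included, and the job is handed in when it is done.

Besides the shell and the picture viewer there is one more tool, called by a JSON object that holds its "method" and its "body", one argument or row to a line. carry_out: Moves the arm, as the interface text tells. Its arguments: {"type":"object","properties":{"series":{"type":"array","items":{"type":"array","items":{"type":"number"}}}},"required":["series"]}

```bash
mkdir -p pics; ls; python3 - <<'E'
from cell import env
import cv2, numpy as np
for n in("top","side"):
    p,d=env.read_camera(n); c=env.get_calibration(n)
    cv2.imwrite(f"pics/{n}0.png",p[:,:,::-1]); np.savez(f"{n}0.npz",p=p,d=d,K=c["intrinsics"],T=c["cam_to_world"])
    print(n,c)
s=env.state();print(s)
E
```

```text
pics
top {'intrinsics': array([[409.24421482,   0.        , 326.33499125],
       [  0.        , 409.24421482, 198.06175613],
       [  0.        ,   0.        ,   1.        ]]), 'cam_to_world': array([[-1.46195475e-02,  9.93471112e-01, -1.13143355e-01,
         3.94827915e+02],
       [-9.99860392e-01, -1.54408150e-02, -6.38567890e-03,
         4.52672680e+00],
       [-8.09101313e-03,  1.13034204e-01,  9.93558153e-01,
         1.24947292e+03],
       [ 0.00000000e+00,  0.00000000e+00,  0.00000000e+00,
         1.00000000e+00]])}
side {'intrinsics': array([[498.83997005,   0.        , 316.57608756],
       [  0.        , 498.83997005, 202.22719498],
       [  0.        ,   0.        ,   1.        ]]), 'cam_to_world': array([[ 9.73520914e-01,  1.65807551e-01, -1.57368634e-01,
         2.84193280e+02],
       [-2.27535381e-01,  6.36537478e-01, -7.36917695e-01,
        -1.07913229e+03],
       [-2.20154845e-02,  7.53211720e-01,  6.57409632e-01,
         1.08636559e+03],
       [ 0.00000000e+00,  0.00000000e+00,  0.00000000e+00,
         1.00000000e+00]])}
{'t': 0.1, 'joints': array([ 1.11539898e+00,  4.91490320e-01,  1.55936059e+00, -9.17303450e-06,
        1.09169697e+00, -1.05622371e-01]), 'qvel': array([ 0.00015569, -0.0008113 , -0.00297432, -0.00035294, -0.00309641,
        0.00120728]), 'tau': array([ 1.96743262e-03, -6.13624692e+01, -2.58604252e+01,  6.93046558e-02,
        4.70212055e-02, -5.92590322e-05]), 'eef_pos': array([214.16269891, 587.14109344, 404.23527886]), 'tcp_rot': array([-3.14064189e+00, -9.26148666e-05,  2.79182186e+00]), 'ft_force': array([-0.31787509,  0.33403707,  0.53570552]), 'moment': array([-0.05084224,  0.03750189,  0.00046358]), 'grip_force': 0.0, 'opening': 0.9974735786977611}
```

View pics/top0.png

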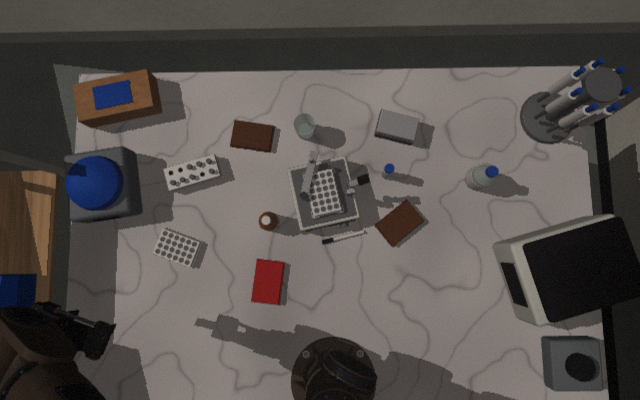

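View pics/side0.png

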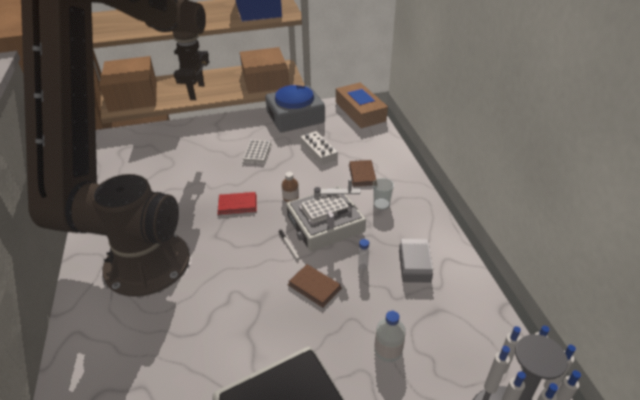

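Top view: the shaker is at about (324,193), with the strap from about (312,190) up to (310,155) and the black lever grip at (363,180). The tube cap is at (389,168), reagent at (268,220), pen at (345,238) and beaker at (305,126). Look-alikes for the plate are the spare (178,247), the brown blocks (252,135) and (400,222), and the red block (268,282). The white plate in the shaker at (325,190) is the one I want.

```bash
cat > h.py <<'E'
import numpy as np, cv2
def cloud(f):
    z=np.load(f); d=z["d"]; K=z["K"]; T=z["T"]
    v,u=np.mgrid[:400,:640]
    P=np.stack([(u-K[0,2])/K[0,0]*d,-(v-K[1,2])/K[1,1]*d,-d],-1)
    W=P@T[:3,:3].T+T[:3,3]; W[d<=0]=np.nan
    return z["p"],W
def proj(f,X):
    z=np.load(f);K=z["K"];T=z["T"];c=(np.atleast_2d(X)-T[:3,3])@T[:3,:3]
    return np.c_[K[0,0]*c[:,0]/-c[:,2]+K[0,2],K[1,1]*-c[:,1]/-c[:,2]+K[1,2]]
E
python3 - <<'E'
from h import *
p,W=cloud("top0.npz"); q,V=cloud("side0.npz")
a=cv2.resize(p[140:250,255:405],(800,587),interpolation=3)
cv2.imwrite("pics/topc.png",a[:,:,::-1])
b=cv2.resize(q[165:275,265:415],(800,587),interpolation=3)
cv2.imwrite("pics/sidec.png",b[:,:,::-1])
for n,w,(r0,r1,c0,c1) in (("top",W,(145,240,280,375)),("side",V,(180,245,280,370))):
    s=w[r0:r1,c0:c1].reshape(-1,3); 
    print(n,np.histogram(s[:,2],bins=np.arange(-10,170,5)))
    m=(s[:,2]>60)&(s[:,2]<82); r=cv2.minAreaRect(s[m][:,:2].astype(np.float32)); print(r)
    m=(s[:,2]>40)&(s[:,2]<105);print(cv2.minAreaRect(s[m][:,:2].astype(np.float32)))
    t=s[s[:,2]>115]; print(np.round(t[:60]))
E
```

```text
top (array([ 154, 2302, 2045,  155,   45,    1,    1,    8,    2,    5,   15,
         30,   45,   51,  361, 1217,  718,  106,   39,  542,  534,  120,
        194,   37,   27,   33,   29,   17,    9,   14,   17,   23,   21,
         19,   31]), array([-10,  -5,   0,   5,  10,  15,  20,  25,  30,  35,  40,  45,  50,
        55,  60,  65,  70,  75,  80,  85,  90,  95, 100, 105, 110, 115,
       120, 125, 130, 135, 140, 145, 150, 155, 160, 165]))
((544.843017578125, 21.735610961914062), (189.8058319091797, 179.67237854003906), 11.891510009765625)
((551.33740234375, 23.184844970703125), (231.00685119628906, 180.158447265625), 12.107059478759766)
[[ 635.   55.  146.]
 [ 636.   52.  141.]
 [ 634.   49.  148.]
 [ 633.   58.  141.]
 [ 633.   55.  142.]
 [ 632.   52.  146.]
 [ 632.   49.  146.]
 [ 632.   47.  143.]
 [ 630.   58.  144.]
 [ 629.   55.  145.]
 [ 629.   52.  147.]
 [ 629.   49.  147.]
 [ 629.   47.  145.]
 [ 627.   55.  145.]
 [ 626.   52.  148.]
 [ 626.   49.  147.]
 [ 628.   47.  136.]
 [ 626.   55.  136.]
 [ 624.   52.  141.]
 [ 625.   50.  137.]
 [ 627.   47.  126.]
 [ 627.  
[... 1979 characters left out ...]
 126.]
 [ 633.   47.  123.]
 [ 624.   48.  121.]
 [ 627.   49.  119.]
 [ 631.   49.  118.]
 [ 634.   49.  117.]
 [ 624.   49.  116.]
 [ 626.   45.  119.]
 [ 579.  -89.  163.]
 [ 569.  -93.  165.]
 [ 572.  -91.  163.]
 [ 574.  -96.  167.]
 [ 577.  -93.  164.]
 [ 580.  -94.  164.]
 [ 559.  -96.  166.]
 [ 562.  -98.  168.]
 [ 564. -100.  169.]
 [ 567. -100.  168.]
 [ 570.  -97.  165.]
 [ 573. -100.  167.]
 [ 576.  -97.  164.]
 [ 580.  -95.  161.]
 [ 557.  -75.  145.]
 [ 555.  -90.  159.]
 [ 558.  -93.  160.]
 [ 558. -100.  166.]
 [ 561. -101.  167.]
 [ 563. -102.  167.]
 [ 567.  -99.  163.]
 [ 569. -101.  165.]
 [ 574.  -95.  159.]
 [ 576.  -99.  162.]
 [ 579.  -99.  161.]
 [ 538.  -44.  118.]]
```

View pics/topc.png

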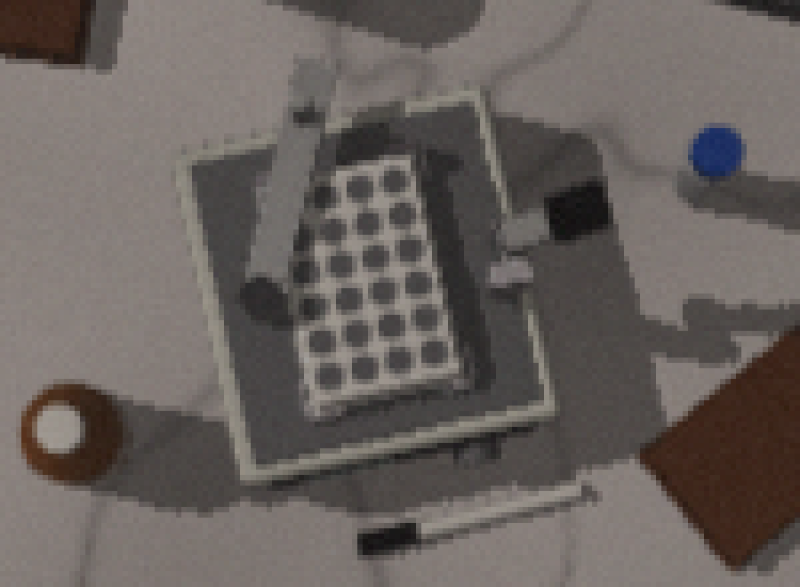

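View pics/sidec.png

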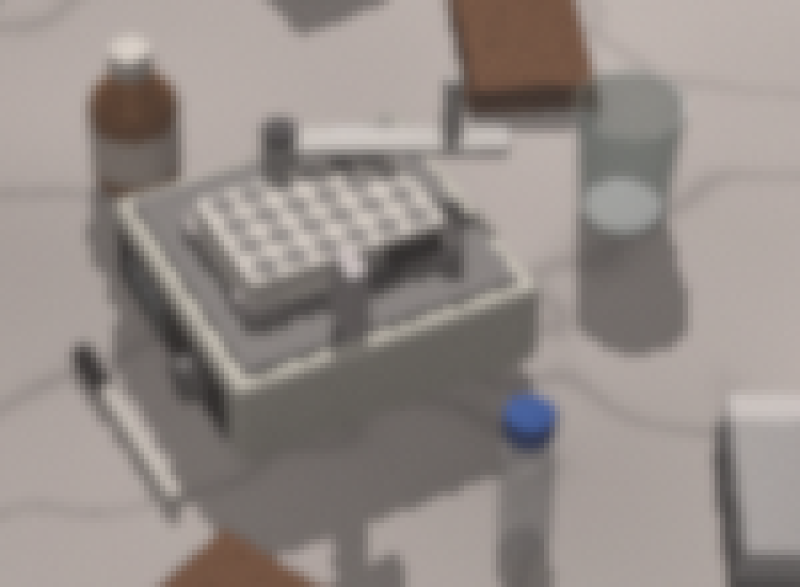

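Crops: the strap runs from its pivot at crop (268,297) to its pin at (305,110), and the black lever grip is raised at (578,210). The plate under the strap is white, so this is the right shaker. The fitted top is 189.8x179.7 at (545,22) with yaw 0.208. From that the pivot is at (533,76), and the pin measured at (630,51,146) lies 100 mm away, so the strap is at about 1.105 rad. These all agree with the sizes given.

I'll shut the gripper, turn 26.6° so that the finger back faces the middle of the pin's arc, and travel high to beside the pin.

{"method": "carry_out", "body": {
  "series": [
    [-0.04,-0.02,0,5,0],
    [-0.08,-0.043,0,10,0],
    [-0.12,-0.064,0,15,0],
    [-0.16,-0.085,0,20,0],
    [-0.21,-0.112,0,25,0],
    [-0.26,-0.138,0,26.6,0],
    [-0.31,-0.165,0,26.6,0],
    [-0.36,-0.192,0,26.6,0],
    [-0.41,-0.218,0,26.6,0],
    [-0.46,-0.245,0,26.6,0],
    [-0.51,-0.271,0,26.6,0],
    [-0.55,-0.293,0,26.6,0],
    [-0.58,-0.309,0,26.6,0],
    [-0.596,-0.317,0,26.6,0],
    [-0.596,-0.317,0,26.6,0],
    [-0.596,-0.317,0,26.6,0]
  ]
}}

```text
t: 2.1
eef_pos: [664.8, 86.1, 404.7]
tcp_rot: [-3.141, -0.001, 2.328]
ft_force: [-0.1, -0.4, 0.3]
opening: 0.002
grip_force: 0.0
```

```bash
cat >> h.py <<'E'
C=np.array([544.8,21.7]); Y=0.2075
def S(x,y): return C+[x*np.cos(Y)-y*np.sin(Y), x*np.sin(Y)+y*np.cos(Y)]
def totool(d,yaw): return np.array([np.cos(yaw)*d[0]+np.sin(yaw)*d[1], np.sin(yaw)*d[0]-np.cos(yaw)*d[1]])
E
python3 - <<'E'
from h import *
yaw=2.328; n=np.array([np.sin(yaw),-np.cos(yaw)]); P0=np.array([664.8,85.6])
for s in [1.105,1.0,.9,.8,.7,.6,.5,.4,.3,.2,.1,.05,0,-.03]:
    pin=S(100*np.sin(s),56-100*np.cos(s)); print(s,pin.round(1),totool(pin+18*n-P0,yaw).round(1))
E
```

```text
1.105 [629.9  51. ] [ -1.2 -31.1]
1.0 [626.7  41. ] [ -6.3 -40.3]
0.9 [622.7  31.8] [-10.2 -49.5]
0.8 [617.8  23.1] [-13.1 -59.1]
0.7 [612.1  14.9] [-15.1 -68.9]
0.6 [605.5   7.4] [-16.1 -78.8]
0.5 [5.983e+02 5.000e-01] [-16.1 -88.8]
0.4 [590.3  -5.6] [-15.1 -98.8]
0.3 [581.9 -10.9] [ -13.2 -108.6]
0.2 [572.9 -15.3] [ -10.2 -118.1]
0.1 [563.5 -18.8] [  -6.3 -127.3]
0.05 [558.7 -20.2] [  -4.  -131.8]
0 [553.9 -21.4] [  -1.5 -136.1]
-0.03 [550.9 -21.9] [ 1.000e-01 -1.386e+02]
```

{"method": "carry_out", "body": {
  "series": [
    [0,0,0.03,0,0],
    [0,0,0.06,0,0],
    [0,0,0.085,0,0],
    [0,0,0.093,0,0],
    [0,0,0.093,0,0]
  ]
}}

```text
t: 2.72
eef_pos: [665.3, 85.8, 312.1]
tcp_rot: [3.142, -0.0, 2.328]
ft_force: [0.6, 1.3, 1.0]
opening: 0.003
grip_force: 0.0
```

{"method": "carry_out", "body": {
  "series": [
    [-0.001,-0.015,0,0,0],
    [-0.001,-0.025,0,0,0],
    [-0.001,-0.031,0,0,0],
    [-0.004,-0.036,0,0,0],
    [-0.006,-0.04,0,0,0],
    [-0.01,-0.0495,0,0,0],
    [-0.013,-0.059,0,0,0],
    [-0.015,-0.069,0,0,0],
    [-0.016,-0.079,0,0,0],
    [-0.016,-0.089,0,0,0],
    [-0.015,-0.099,0,0,0],
    [-0.013,-0.1085,0,0,0],
    [-0.01,-0.118,0,0,0],
    [-0.008,-0.123,0,0,0],
    [-0.006,-0.1275,0,0,0],
    [-0.006,-0.1275,0,0,0]
  ]
}}

```text
t: 4.72
eef_pos: [576.6, -6.8, 311.7]
tcp_rot: [-3.141, -0.0, 2.328]
ft_force: [-0.3, -0.6, -0.5]
opening: 0.004
grip_force: 0.0
```

```bash
python3 - <<'E'
from cell import env
from h import *
n="side";p,d=env.read_camera(n);c=env.get_calibration(n);np.savez("side1.npz",p=p,d=d,K=c["intrinsics"],T=c["cam_to_world"])
cv2.imwrite("pics/side1.png",cv2.resize(p[140:250,265:415],(800,587),interpolation=3)[:,:,::-1])
E
```

```text
(no output)
```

View pics/side1.png

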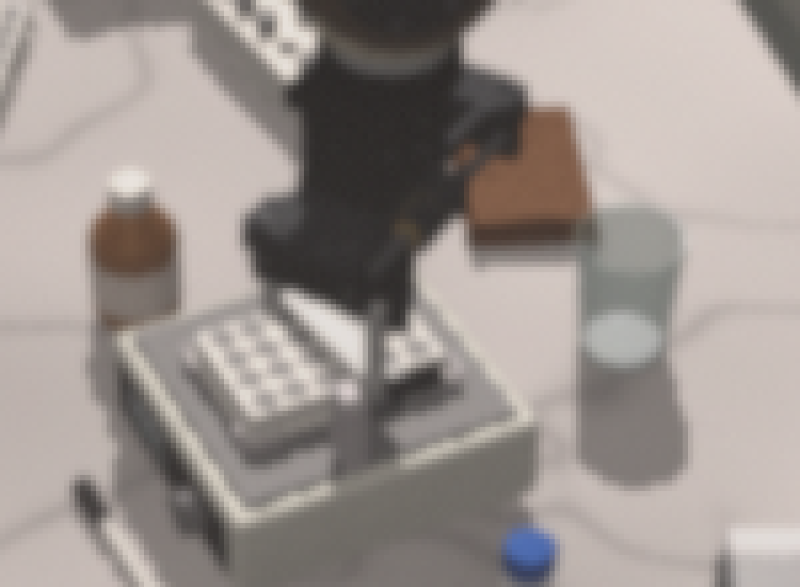

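The strap now lies almost across the plate. The pin at crop (378,330) is against the fingers, and the plate hasn't moved. I'll finish the swing gently onto the stop.

{"method": "carry_out", "body": {
  "series": [
    [0.0015,-0.003,0,0,0],
    [0.003,-0.006,0,0,0],
    [0.0045,-0.0085,0,0,0],
    [0.005,-0.01,0,0,0],
    [0.006,-0.011,0,0,0],
    [0.006,-0.011,0,0,0]
  ]
}}

```text
t: 5.52
eef_pos: [564.7, -10.0, 311.7]
tcp_rot: [-3.142, -0.0, 2.327]
ft_force: [1.0, 0.1, -0.2]
opening: 0.004
grip_force: 0.2
```

{"method": "carry_out", "body": {
  "series": [
    [0.0005,-0.0009,0,0,0],
    [0.001,-0.0017,0,0,0],
    [0.001,-0.0017,0,0,0]
  ]
}}

```text
t: 5.9
eef_pos: [563.1, -10.4, 311.9]
tcp_rot: [3.141, 0.001, 2.327]
ft_force: [3.6, 1.3, -0.5]
opening: 0.001
grip_force: 1.8
```

{"method": "carry_out", "body": {
  "series": [
    [0.0005,-0.0009,0,0,0],
    [0.001,-0.0017,0,0,0],
    [0.001,-0.0017,0,0,0]
  ]
}}

```text
t: 6.28
eef_pos: [562.0, -10.7, 312.0]
tcp_rot: [3.138, 0.003, 2.327]
ft_force: [12.3, 4.3, -4.6]
opening: 0.005
grip_force: 5.6
```

The reading is 13 N, so the strap is on its stop. Now back off, raise, turn square to the shaker, and measure the lever from the first clouds.

{"method": "carry_out", "body": {
  "series": [
    [0,0.01,0,0,0],
    [0,0.025,0,0,0],
    [0,0.03,-0.03,0,0],
    [0,0.03,-0.07,8,0],
    [0,0.03,-0.1,16,0],
    [0,0.03,-0.1,24,0],
    [0,0.03,-0.1,31.5,0],
    [0,0.03,-0.1,31.5,0]
  ]
}}

```text
t: 7.28
eef_pos: [582.9, 10.2, 411.6]
tcp_rot: [-3.141, -0.0, 1.779]
ft_force: [0.2, 1.2, -0.2]
opening: 0.004
grip_force: 0.0
```

```bash
python3 - <<'E'
from h import *
from cell import env
for f in("top0.npz","side0.npz"):
    p,W=cloud(f); w=W.reshape(-1,3); q=p.reshape(-1,3)
    d=w[:,:2]-C; xs=d@[np.cos(Y),np.sin(Y)]; ys=d@[-np.sin(Y),np.cos(Y)]
    o=-ys-75; u=w[:,2]-113; r=np.hypot(o,u)
    m=(abs(xs)<9)&(o>0)&(o<75)&(u>8)&(r<85)&(r>36)&(q.max(1)<90)
    A=np.c_[o[m],u[m]]; print(f,m.sum(),xs[m].mean())
    for a in range(0,75,5):
        k=(A[:,0]>=a)&(A[:,0]<a+5)
        if k.sum():print(a+2.5,k.sum(),np.median(A[k,1]).round(1))
print(env.state()["eef_pos"],env.state()["tcp_rot"])
E
```

```text
top0.npz 80 0.12864211267385128
22.5 8 31.5
27.5 12 36.1
32.5 14 41.3
37.5 14 46.7
42.5 13 51.5
47.5 14 51.8
52.5 5 47.7
side0.npz 22 -0.2571873481738712
42.5 2 50.7
47.5 14 50.6
52.5 6 52.1
[582.88821627  10.20386048 411.61312919] [-3.14089796e+00 -2.36471287e-04  1.77902223e+00]
```

Lever elevation is about 46°, and its upper face is 5–6 mm above the mid-plane, as described. Hovering just inside and above the grip.

{"method": "carry_out", "body": {
  "series": [
    [-0.02,-0.009,0,0,0],
    [-0.04,-0.02,0,0,0],
    [-0.06,-0.029,0,0,0],
    [-0.0755,-0.035,0.01,0,0],
    [-0.0755,-0.035,0.035,0,0],
    [-0.0755,-0.035,0.0535,0,0],
    [-0.0755,-0.035,0.0535,0,0]
  ]
}}

```text
t: 8.15
eef_pos: [563.9, -71.3, 356.6]
tcp_rot: [-3.139, -0.002, 1.779]
ft_force: [-1.0, -0.5, 1.0]
opening: 0.002
grip_force: 0.0
```

```bash
python3 - <<'E'
from h import *
from cell import env
s=env.state();e0=s["eef_pos"];print(e0,s["ft_force"])
for e in [50,46,40,35,30,25,20,15,10,5,0,-2]:
    a=np.radians(e);o=62*np.cos(a)-6*np.sin(a)-10;u=62*np.sin(a)+6*np.cos(a)
    t=totool(S(0,-75-o)-e0[:2],s["tcp_rot"][2]); print(e,t.round(1),round(e0[2]-(303+u),1))
E
```

```text
[563.93831153 -71.3338393  356.55464252] [-0.99779323 -0.45663269  1.03712062]
50 [-5.3  0.4] 2.2
46 [-8.8  0.4] 4.8
40 [-13.7   0.4] 9.1
35 [-17.4   0.4] 13.1
30 [-20.7   0.4] 17.4
25 [-23.7   0.4] 21.9
20 [-26.2   0.4] 26.7
15 [-28.4   0.4] 31.7
10 [-30.    0.4] 36.9
5 [-31.3   0.4] 42.2
0 [-32.    0.4] 47.6
-2 [-32.2   0.4] 49.7
```

{"method": "carry_out", "body": {
  "series": [
    [-0.005,0,0.002,0,0],
    [-0.009,0,0.005,0,0],
    [-0.0135,0,0.009,0,0],
    [-0.0175,0,0.013,0,0],
    [-0.0205,0,0.0175,0,0],
    [-0.0235,0,0.022,0,0],
    [-0.026,0,0.0265,0,0],
    [-0.0285,0,0.0315,0,0],
    [-0.03,0,0.037,0,0],
    [-0.031,0,0.0415,0,0],
    [-0.032,0,0.046,0,0],
    [-0.032,0,0.048,0,0],
    [-0.032,0,0.048,0,0]
  ]
}}

```text
t: 9.78
eef_pos: [570.3, -102.5, 309.8]
tcp_rot: [-3.14, -0.001, 1.778]
ft_force: [-0.1, 0.8, 0.0]
opening: 0.005
grip_force: 0.0
```

{"method": "carry_out", "body": {
  "series": [
    [0,0,0.001,0,0],
    [0,0,0.002,0,0],
    [0,0,0.002,0,0]
  ]
}}

```text
t: 10.15
eef_pos: [570.2, -102.5, 309.1]
tcp_rot: [-3.141, -0.0, 1.778]
ft_force: [-4.3, -0.2, 11.9]
opening: 0.003
grip_force: 6.2
```

```bash
python3 - <<'E'
from cell import env
from h import *
n="side";p,d=env.read_camera(n)
cv2.imwrite("pics/side2.png",cv2.resize(p[165:275,265:415],(800,587),interpolation=3)[:,:,::-1])
E
```

```text
(no output)
```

View pics/side2.png

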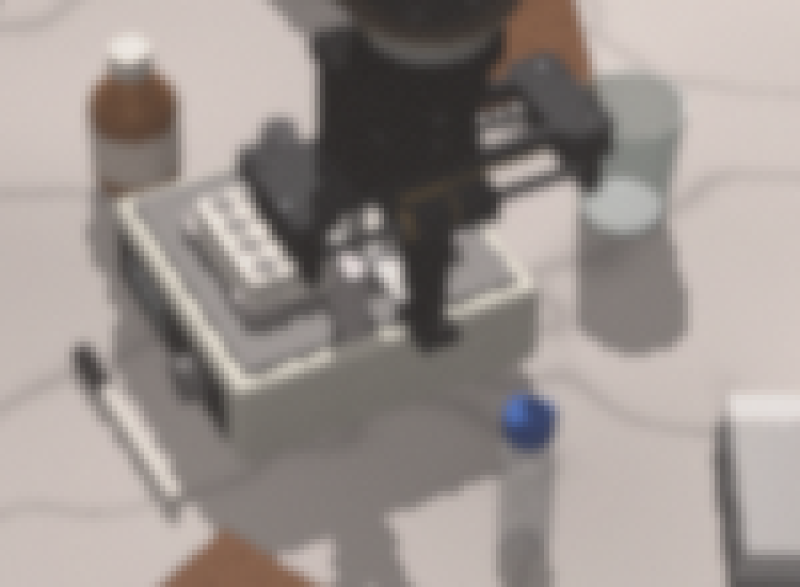

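The lever is down under the fingertips at crop (435,335). The tip is at z = 119 as predicted, with 12 N, so it's on its stop. I'll press slightly more, then lift straight off and go clear.

{"method": "carry_out", "body": {
  "series": [
    [0,0,0.001,0,0],
    [0,0,0.001,0,0]
  ]
}}

```text
t: 10.45
eef_pos: [570.2, -102.4, 308.9]
tcp_rot: [3.141, 0.0, 1.778]
ft_force: [-7.0, 1.7, 21.6]
opening: 0.004
grip_force: 10.4
```

{"method": "carry_out", "body": {
  "series": [
    [0,0,-0.005,0,0],
    [0,0,-0.03,0,0],
    [0,0,-0.07,0,0],
    [0,0,-0.11,0,0],
    [0.04,0,-0.15,0,0],
    [0.09,0,-0.15,0,0],
    [0.14,0,-0.15,0,0],
    [0.19,0,-0.15,0,0],
    [0.24,0,-0.15,0,0],
    [0.29,0,-0.15,0,0],
    [0.34,0,-0.15,0,0],
    [0.38,0,-0.15,0,0],
    [0.4,0,-0.15,0,0],
    [0.4,0,-0.15,0,0]
  ]
}}

```text
t: 12.2
eef_pos: [488.1, 289.4, 457.0]
tcp_rot: [-3.141, 0.0, 1.779]
ft_force: [-0.1, -0.6, -0.4]
opening: 0.0
grip_force: 0.0
```

```bash
python3 - <<'E'
from cell import env
from h import *
for n in("top","side"):
    p,d=env.read_camera(n);c=env.get_calibration(n);np.savez(n+"3.npz",p=p,d=d,K=c["intrinsics"],T=c["cam_to_world"])
    if n=="side": A=p[165:275,265:415]
    else: B=p[140:250,255:405]
cv2.imwrite("pics/end.png",np.hstack([cv2.resize(x,(400,293),interpolation=3) for x in(B,A)])[:,:,::-1])
p,W=cloud("top3.npz"); w=W.reshape(-1,3)
d=w[:,:2]-C; xs=d@[np.cos(Y),np.sin(Y)]; ys=d@[-np.sin(Y),np.cos(Y)]; z=w[:,2]
m=(abs(xs)<25)&(abs(ys+44)<20)&(z>130)&(z<155);print("pin",xs[m].mean(),ys[m].mean(),m.sum())
m=(abs(xs)<9)&(ys<-115)&(ys>-142)&(z>80)&(z<180);print("grip z",np.percentile(z[m],[10,50,90]),m.sum(),np.polyfit(ys[m],z[m],1))
E
```

```text
pin -0.4625251295033066 -43.80736697109745 19
grip z [116.39831478 119.28171106 121.87673941] 60 [-2.53818304e-02  1.15828606e+02]
```

View pics/end.png

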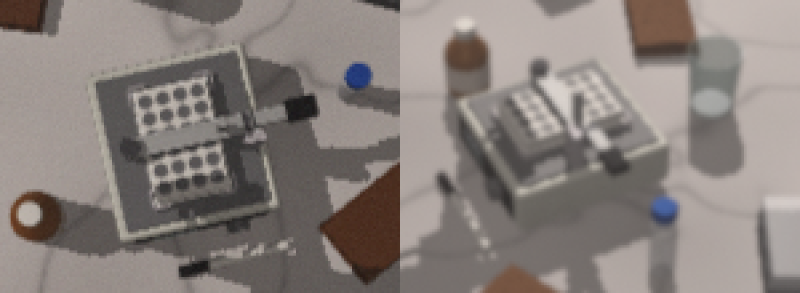

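The end pictures show the strap lying across the plate, with its pin at shaker (0,-44) as expected. The lever is level with the grip top at z = 119, and nothing else has moved. Handing in.

```bash
python3 -c "
from cell import env
print(env.job_done())"
```

```text
the job is handed in; nothing more can be done
None
```

The strap is swung across the plate onto its stop and the cam lever is pushed fully down, in that order; nothing else on or around the shaker appears moved in the last pictures, and I handed the job in at about 12 s.

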